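# Load the fresh cell into the pet scale's battery compartment

## Task

Load the battery cell into the open battery compartment of the pet scale's display head: tuck its flat end under the bar and push it gently against the coil spring, nose tipped up, just far enough for the nub end to drop in behind the terminal wall, and leave the cell lying flat and fully home, held between spring and terminal. Do not crush the spring, and leave the bottles and the compartment cover where they are.

Things in the scene. Friction and masses are not known exactly. Their poses are not given: they have to be found in the camera images.
- cell: Loose grey battery cell, a lying cylinder 33 mm in diameter, 57 mm long, about 140 g, steel bands at both ends, a nub (12 mm diameter, 3 mm high) in the middle of one end. Origin: on its axis, midway along the 57 mm. x axis: along the cylinder from the flat end (-28.5 mm) to the nub end (+28.5 mm, nub tip +31.5 mm); any roll about x. It starts lying on the rest.
- nub (a point): The centre of the face of the cell's nub (31.5 mm from the cell's origin along its x).
- rest: Fixed low, grey plastic stand for the cell, 60 x 44 mm, flat top at 10 mm with two rails (to 15 mm high, within 15 mm of its middle line) in which the cell lies along its x axis, cell axis 27 mm above the table. Origin: centre of its underside.
- head: Fixed white scale head lying face down: 200 (x) by 140 (y) by 45 mm high. Origin: centre of underside, z up. Open recess x -66..60, y -60..60 mm, floor at 10 mm. In it a fixed black cell cradle along x, which is set up to 8 mm either way along x from head to head: this shift is NOT measured, feel for it. Seated cell: axis at y 0, z 33 mm, nub towards +x, origin at x -1.5 mm plus shift.
- spring_at (a point): Fixed to the head: where the free spring's end (flat disc, 10 mm diameter, facing the head's +x) would be if the cradle's shift were 0: x -24, y 0, z 33 mm of the head. The true one is shifted along x with the whole cradle by up to 8 mm. The spring stands on a block, x -58..-44 mm (plus shift), 46 mm high.
- wall_at (a point): Fixed to the head: top middle of the terminal wall's inner face if the shift were 0: x +30, y 0, z 31.5 mm of the head. The wall is 8 mm thick (to x 38), 40 mm wide. Between spring and wall two low rails (within 15 mm of y 0, up to 20.7 mm high) carry the cell, its lowest line at z 16.5 mm. The wall shifts with the cradle.
- bar_at (a point): Fixed to the head: middle of the underside of the retaining bar if the shift were 0: x -23, y 0, z 57.5 mm of the head. Bar 6 mm wide in x (-26..-20), top at z 62.5 mm, on posts at y 19..24 mm either side; it shifts with the cradle. The flat end must slide in under it with the nub end tipped up; with about 22 degrees the nub end passes over the wall.
- spring (a joint): Compression of the coil spring in m: 0 free, grows as its disc is pushed towards the head's -x; 1.2 N per mm, no preload. The seated cell holds it at 6 mm (7 N). It must be pushed to 7 mm or more (8.5 N) to get the nub end down past the wall; beyond 10.5 mm (12.6 N) it counts as crushed; solid stop at 12.5 mm.
- pill_bottle: Bystander: amber jar, 48 mm in diameter, 85 mm high. Origin: centre of its underside.
- spray: Bystander: white bottle, 52 mm in diameter, 150 mm high. Origin: centre of its underside.
- cover: Bystander: the compartment's flat white cover, 130 x 60 x 5 mm, lying on the table. Origin: centre of its underside.

How it is judged:
By the outcome, as a careful person would: the job done as asked, in the order asked, and still so for the second after the job is handed in, with the robot touching nothing.
It also fails if it takes over 72 s, if anything falls off the work surface, if the arm or the gripper's body presses on something with over 40 N, if the wrist force passes 120 N, or if a joint passes its speed limit or range.

## Robot

A 6-joint arm with a two-finger parallel gripper is mounted at the origin on the work surface. World frame = base frame: x ahead of the robot, y to its left, z up, the work surface at z = 0. Lengths are in m, angles in degrees, forces in N, time in s.
With the tool pointing down it reaches from about 0.35 to 0.925 m from the base axis. Payload 6.4 kg.
Tool frame: the origin (TCP) lies midway between the tips of the shut fingers; the grasp point (between the pads) lies r.grasp_offset behind it (r.grasp_offset is the distance from the TCP to the grasp point, in m); z points along the fingers, y is the line along which they close (so a half turn about z gives the same grasp; the last joint's range is limited). The gripper opens to 94 mm and grips with 3 to 60 N. Pads are 16 mm wide; open, the fingers measure 119 mm over their backs; the gripper's body (75 mm by 177 mm) begins 78 mm behind the grasp point.
Start: joints at [-87.21, 14.043, 89.255, -0, 76.702, -9.975], TCP at [0.144, -0.634, 0.205] pointing down, gripper open.
Joint ranges: [-179.41, 179.41], [-58.25, 129.5], [7.25, 145.43], [-54.29, 234.29], [11.92, 165.04], [-157.13, 157.13]. Speed limits (degrees/s): [147.25, 147.25, 180, 180, 180, 180].

## Interface

Orientations are given as [roll, pitch, yaw] about the fixed x, y, z axes, in that order (R = Rz(yaw) Ry(pitch) Rx(roll)).
In Python, from cell import r gives the robot as it stands.
- The arm moves only by the shell command python3 -m pendant 'ROWS' [FORCE]. ROWS is JSON, a list of rows, each a list of 7 numbers: the finger opening in mm, from 0 to 94, then the shift along the tool's x, y, z in mm, then the turn, a rotation vector about the tool's x, y, z in degrees. In form: [[claw, dx, dy, dz, ax, ay, az], ...]. A call has 1 to 12 rows; each row shifts and turns the commanded pose from where the row before left it, along the tool's axes as they then stand; what a row does not reach is not made up. A row lasts 1/10 s, in which the tool goes at most 50 mm and 8.59 degrees, less where a joint would pass 70% of its speed; a pose out of reach is approached as far as the arm can. A call is refused whole if a number of a shift passes 50 or a number of a turn 8.59, either way. A call with a gripper value outside its range is refused whole. The fingers move at their own pace and stop on an object; FORCE is the grip in N (left out, the last holds). Time passes only in rows, so rows that do not move let the fingers close. It gives the time, the measured TCP pose, the force, the opening and the grip force at its end, in the units of the state.
- r.state(): the state, without advancing time (a new reading comes with each control period).
- r.capture(name): name is "side" or "top"; returns a dict with "img" (400x640x3 uint8, blue, green, red), "K" (3x3 intrinsics, pixels), "origin" and "orientation" of the camera in the world. Camera axes: x right, y down, z forward; pixel columns grow to the right and rows downward; lengths in m; the calibration is good to about 2 mm. A picture is of the moment at which its call begins. There is no depth.
- r.sign_off(): hands the job in; it is judged then, once.
The state is a dict: "time": time; "joints": joint angles; "qd": joint speeds; "tau": joint torques, N m; "tool_pos": TCP position; "tcp_rot": TCP orientation; "ft_force": force on the tool from outside, world axes, zero at the start; "torque": the same for the moment, N m; "opening": finger opening in m; "grip_force": force on a finger pad.
Only numpy, scipy, OpenCV 4.12 (cv2) and the standard library are available. Lean on these libraries where they do the work, as an engineer would, in place of code of your own. Each camera call takes 0.05 s, during which the arm holds its last target. There are 200 camera calls.

## Working session

There is one attempt and no reset: what is moved stays moved. The work goes in short steps, Python scripts to look and compute and a shell command to move; the robot and the scene stay as the last step left them, time stands still between calls to the robot, and variables do not carry over. Pictures are saved under pics/ and viewed, at most 10 in all, crops included, and the job is handed in when it is done.

```bash
ls; mkdir -p pics; python3 - <<'E'
from cell import r
import cv2,numpy as np
for n in("top","side"):
    c=r.capture(n);cv2.imwrite(f"pics/{n}0.png",c["img"]);print(n,c["K"],c["origin"],c["orientation"])
print(r.state(),r.grasp_offset)
E
```

```text
pics
top [[389.01249499   0.         323.03536838]
 [  0.         389.01249499 198.33479492]
 [  0.           0.           1.        ]] [ 0.43590242 -0.10281002  0.83300934] [-1.65010621e+02  1.36649302e-02 -7.93548984e+01]
side [[440.03058748   0.         324.31322151]
 [  0.         440.03058748 208.8580524 ]
 [  0.           0.           1.        ]] [0.39852983 0.48239922 0.68608773] [-134.81158258   -0.3341679  -158.43104736]
{'time': 0.1, 'joints': array([-8.72104661e+01,  1.40800804e+01,  8.93170041e+01, -3.02740760e-03,
        7.67030374e+01, -9.97628762e+00]), 'qd': array([-0.0148018 , -0.23428172, -0.12835822,  0.07337277, -0.0214222 ,
        0.07843394]), 'tau': array([-6.57715718e-04, -4.16914952e+01, -3.15525699e+01,  6.86867279e-02,
        3.09652439e-02, -5.15777049e-05]), 'tool_pos': array([ 0.14358087, -0.6333847 ,  0.20446464]), 'tcp_rot': array([-1.79900882e+02, -1.44446717e-02,  1.27665079e+01]), 'ft_force': array([ 0.59450697, -0.11093666,  0.19651919]), 'torque': array([-0.03451658,  0.04602401,  0.01913177]), 'grip_force': 0.0, 'opening': 0.09382099767477793} 0.0188
```

View pics/top0.png

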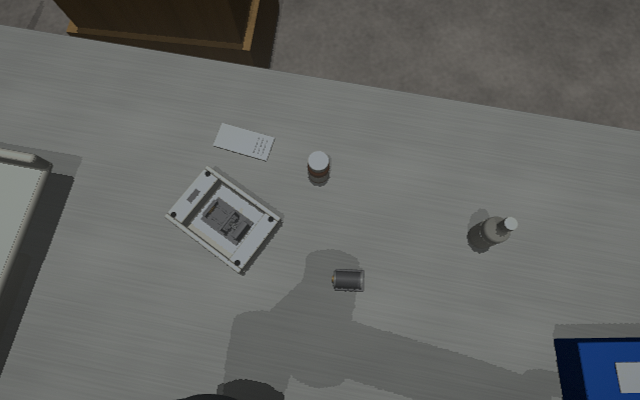

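View pics/side0.png

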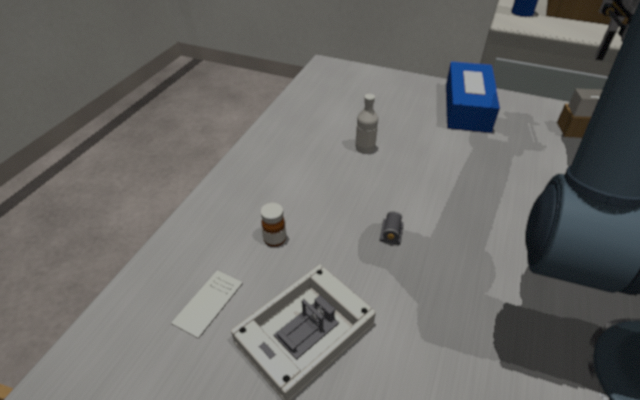

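The top view shows the head around (224,220), the cell at (348,280), the jar at (318,163) and the spray at (500,228). In the side view the cell's nub is at about (390,238) and the head at (303,328). I'll enlarge both next.

```bash
python3 - <<'E'
import cv2,numpy as np
t=cv2.imread("pics/top0.png");s=cv2.imread("pics/side0.png")
def crop(i,x,y,w,h,k):return cv2.convertScaleAbs(cv2.resize(i[y:y+h,x:x+w],None,fx=k,fy=k,interpolation=cv2.INTER_CUBIC),alpha=1.5)
a=crop(t,160,160,130,120,5) # 650x600
b=crop(s,225,255,160,120,5) # 800x600
cv2.imwrite("pics/a.png",a);cv2.imwrite("pics/b.png",b)
c=np.zeros((400,800,3),np.uint8);c[:,:400]=crop(t,325,255,50,50,8);c[:,400:]=crop(s,365,200,50,50,8);cv2.imwrite("pics/c.png",c)
E
```

```text
(no output)
```

View pics/a.png

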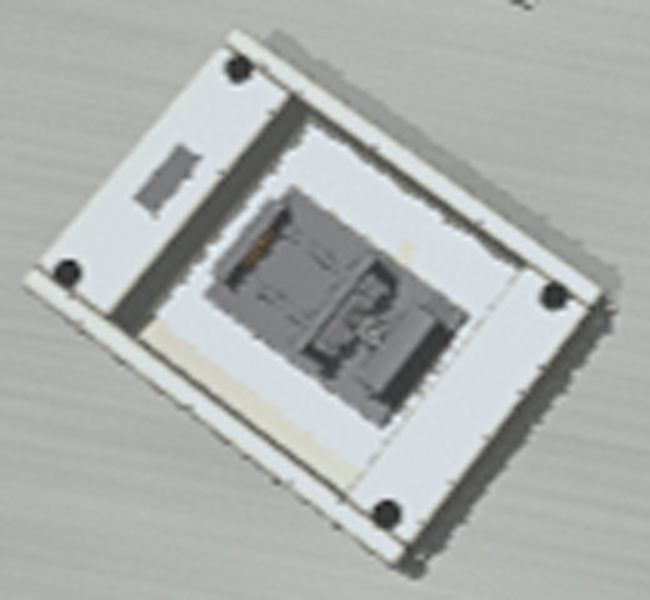

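View pics/b.png

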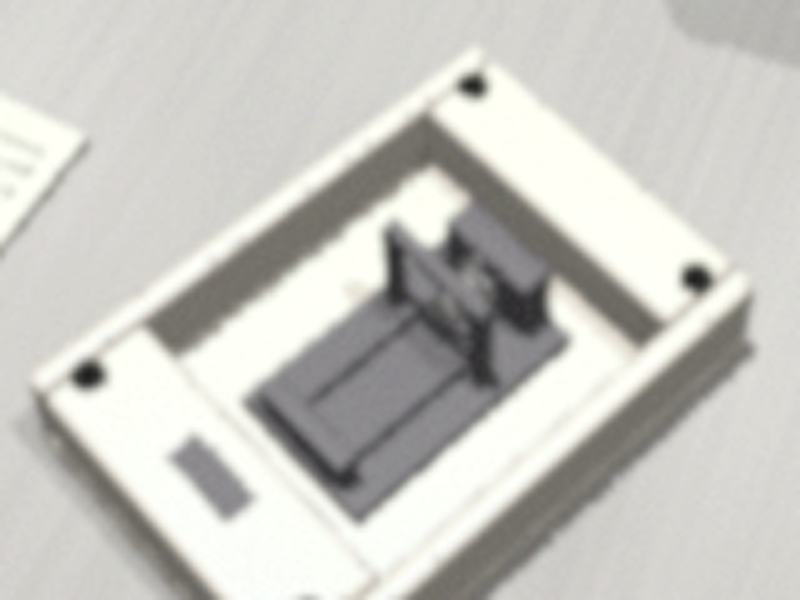

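View pics/c.png

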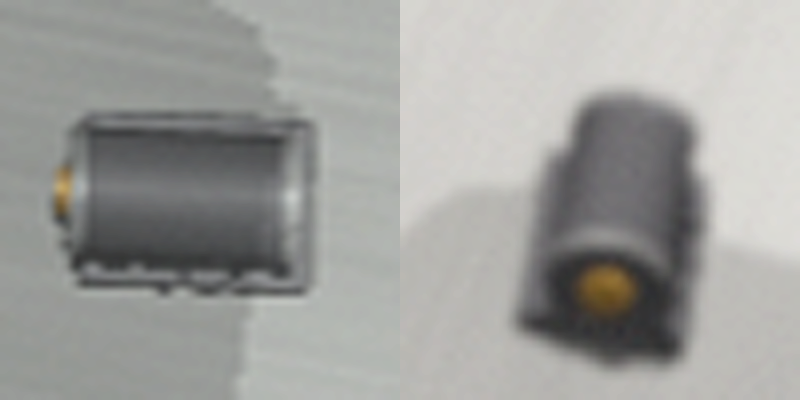

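Crop a shows the head's top corners at (235,30), (605,297), (400,565) and (25,280). Its +x points to the upper left, since the terminal is at (260,250) and the spring block at (415,340). Crop b shows the bar from (390,230) to (485,350). Crop c shows the nub at (62,190) in the top view and (607,290) in the side view.

```bash
cat >h.py <<'E'
import numpy as np
from scipy.spatial.transform import Rotation as R
from scipy.optimize import least_squares
C={"top":(389.0125,323.035,198.335,[0.43590242,-0.10281002,0.83300934],[-165.010621,.0136649,-79.3548984]),
"side":(440.0306,324.313,208.858,[0.39852983,0.48239922,0.68608773],[-134.81158258,-0.3341679,-158.43104736])}
def proj(n,P):
    f,cx,cy,o,e=C[n];p=(np.atleast_2d(P)-o)@R.from_euler("xyz",e,degrees=True).as_matrix()
    return np.c_[f*p[:,0]/p[:,2]+cx,f*p[:,1]/p[:,2]+cy]
def ray(n,uv,z):
    f,cx,cy,o,e=C[n];d=R.from_euler("xyz",e,degrees=True).as_matrix()@[(uv[0]-cx)/f,(uv[1]-cy)/f,1]
    return np.array(o)+d*(z-o[2])/d[2]
def pose(p,L):
    c,s=np.cos(p[2]),np.sin(p[2]);L=np.atleast_2d(L);return np.c_[p[0]+c*L[:,0]-s*L[:,1],p[1]+s*L[:,0]+c*L[:,1],L[:,2]]
E
python3 - <<'E'
from h import *
A=lambda x,y:(160+(x+.5)/5-.5,160+(y+.5)/5-.5)
B=lambda x,y:(225+(x+.5)/5-.5,255+(y+.5)/5-.5)
z=.045
tp={"top":([A(235,30),A(605,297),A(400,565),A(25,280)],[(.1,-.07,z),(-.1,-.07,z),(-.1,.07,z),(.1,.07,z)])}
for k,v in tp.items():
    W=np.array([ray(k,u,z) for u in v[0]]);print(W.round(4))
    d=W[0]-W[1];y0=np.arctan2(d[1],d[0])
f=lambda p:np.r_[(proj("top",pose(p,tp["top"][1]))-tp["top"][0]).ravel(),
 (proj("side",pose(p,[(-.1,-.07,z),(-.1,.07,z),(.1,-.07,z)]))-[B(480,50),B(752,290),B(38,390)]).ravel()]
s=least_squares(f,[*W.mean(0)[:2],y0]);p=s.x
print("head",p[:2],np.degrees(p[2]),s.fun.round(1))
# bar in side crop + top
for n,uv,zz in(("side",B(390,228),.0625),("side",B(487,345),.0625),("top",A(262,246),.0315)):
    w=ray(n,uv,zz);c,q=np.cos(p[2]),np.sin(p[2]);d=w[:2]-p[:2];print(n,"in head",c*d[0]+q*d[1],-q*d[0]+c*d[1])
# cell
a=lambda x,y:(325+(x+.5)/8-.5,255+(y+.5)/8-.5)
b=lambda x,y:(365+(x-400+.5)/8-.5,200+(y+.5)/8-.5)
print("nub top",ray("top",a(57,190),.027),"side",ray("side",b(607,290),.027))
print("far end top",ray("top",a(300,190),.038),"nubend",ray("top",a(85,190),.038))
for y in(118,285):print("edge",ray("top",a(180,y),.027))
# rest corners top z~.01 right edge
for u in((310,122),(305,288)):print("rest",ray("top",a(*u),.010))
E
```

```text
[[0.6686 0.1953 0.045 ]
 [0.5836 0.0144 0.045 ]
 [0.4617 0.0716 0.045 ]
 [0.5462 0.2522 0.045 ]]
head [0.56499038 0.135554  ] 65.24622750101355 [-0.6 -1.  -0.2 -1.5 -1.5  0.9 -2.   1.  -0.1 -1.4  2.8 -1.3 -1.9 -1.9]
side in head -0.015775262738712287 -0.024005907734523442
side in head -0.00910113785675997 0.029927154181911664
top in head 0.03235665681118192 -0.0024957755946614403
nub top [ 0.4857859  -0.11113688  0.027     ] side [ 0.48771152 -0.11416477  0.027     ]
far end top [ 0.49635553 -0.17088333  0.038     ] nubend [ 0.48640148 -0.11792081  0.038     ]
edge [ 0.50936098 -0.1388035   0.027     ]
edge [ 0.46838861 -0.14582904  0.027     ]
rest [ 0.5161601  -0.17307312  0.01      ]
rest [ 0.47427633 -0.17848713  0.01      ]
```

```bash
python3 -m pendant '[[94,0,0,0,0,0,-7.84],[94,0,0,0,0,0,-7.84],[94,0,0,0,0,0,-7.84],[94,0,0,0,0,0,-7.84],[94,0,0,0,0,0,-7.84],[94,0,0,0,0,0,-7.84],[94,0,0,0,0,0,-7.84],[94,0,0,0,0,0,-7.84],[94,0,0,0,0,0,-7.84],[94,0,0,0,0,0,-7.84],[94,0,0,0,0,0,-7.84]]' 50
python3 -m pendant '[[94,33,32,0,0,0,0],[94,33,32,0,0,0,0],[94,33,32,0,0,0,0],[94,33,32,0,0,0,0],[94,33,32,0,0,0,0],[94,33,32,0,0,0,0],[94,33,32,0,0,0,0],[94,33,32,0,0,0,0],[94,33,32,0,0,0,0],[94,33,32,0,0,0,0],[94,33,32,0,0,0,0],[94,0,0,0,0,0,0]]'
```

```text
time: 1.2
tool_pos: [0.1436, -0.6336, 0.2048]
tcp_rot: [180.0, -0.1, 99.3]
ft_force: [-0.8, -1.0, -0.8]
opening: 0.0941
grip_force: 0.0
time: 2.4
tool_pos: [0.4362, -0.2162, 0.2051]
tcp_rot: [180.0, -0.1, 99.4]
ft_force: [-0.0, -0.5, -0.3]
opening: 0.094
grip_force: 0.0
```

```bash
python3 -m pendant '[[94,25,22,20,0,0,0],[94,25,22,30,0,0,0],[94,23.5,22,30,0,0,0],[94,0,0,30,0,0,0],[94,0,0,30,0,0,0],[94,0,0,20,0,0,0],[94,0,0,10,0,0,0],[94,0,0,0,0,0,0]]'
python3 - <<'E'
from cell import r
import cv2,numpy as np
o=[]
for n,(x,y) in(("top",(310,240)),("side",(350,170))):
    i=r.capture(n)["img"][y:y+80,x:x+80];o.append(cv2.convertScaleAbs(cv2.resize(i,None,fx=5,fy=5,interpolation=cv2.INTER_CUBIC),alpha=1.6))
cv2.imwrite("pics/d.png",np.hstack(o))
E
```

```text
time: 3.2
tool_pos: [0.4869, -0.1374, 0.0341]
tcp_rot: [-179.9, -0.1, 99.0]
ft_force: [-0.8, -0.8, -0.4]
opening: 0.0939
grip_force: 0.0
```

View pics/d.png

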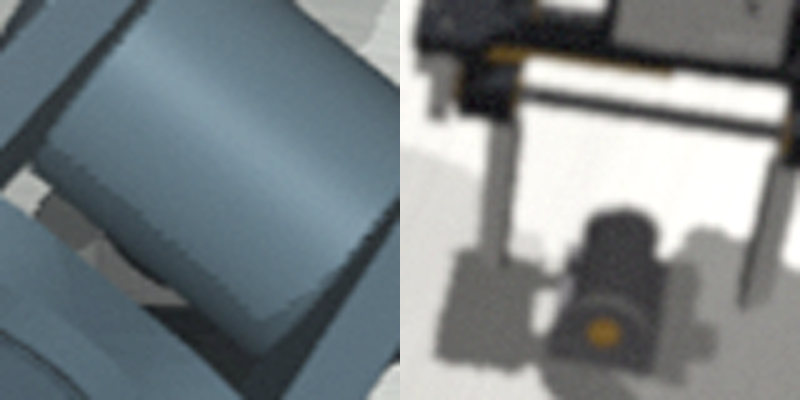

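The side crop shows the fingers straddling the cell. The left tip is at (495,260), the right tip at (745,305), and the nub at (603,332).

```bash
python3 -m pendant '[[94,4.8,1.9,10,0,0,0],[94,0,0,10,0,0,0],[94,0,0,0,0,0,0],[70,0,0,0,0,0,0],[50,0,0,0,0,0,0],[45,0,0,0,0,0,0],[45,0,0,0,0,0,0]]' 8
python3 -m pendant '[[25,0,0,0,0,0,0],[25,0,0,0,0,0,0],[25,0,0,0,0,0,0],[25,0,0,0,0,0,0],[25,0,0,0,0,0,0]]' 8
```

```text
time: 4.0
tool_pos: [0.4895, -0.1325, 0.0157]
tcp_rot: [180.0, 0.0, 99.0]
ft_force: [-0.5, -0.6, 0.5]
opening: 0.0655
grip_force: 0.0
time: 4.5
tool_pos: [0.49, -0.1324, 0.0157]
tcp_rot: [179.9, 0.0, 99.0]
ft_force: [1.9, 1.1, 0.5]
opening: 0.0327
grip_force: 8.0
```

```bash
python3 -m pendant '[[25,0,0,0,0,0,0],[25,0,0,0,0,0,0],[25,0,0,-20,0,0,0],[25,0,0,-40,0,0,0],[25,0,0,-40,0,0,0],[25,0,0,-40,0,0,8.5],[25,0,0,0,0,0,8.5],[25,0,0,0,0,0,8.5],[25,0,0,0,0,0,8.5],[25,0,0,0,0,0,0]]' 50
python3 - <<'E'
from h import *
B=lambda x,y:(225+(x+.5)/5-.5,255+(y+.5)/5-.5)
A=lambda x,y:(160+(x+.5)/5-.5,160+(y+.5)/5-.5)
z=.045
def fit(n,uv,L):
    s=least_squares(lambda p:(proj(n,pose(p,L))-uv).ravel(),[.565,.135,1.134]);print(n,s.x[:2],np.degrees(s.x[2]),s.fun.round(1).tolist());return s.x
def inh(p,n,uv,zz):
    w=ray(n,uv,zz)[:2]-p[:2];c,q=np.cos(p[2]),np.sin(p[2]);return [round(1e3*v,1) for v in(c*w[0]+q*w[1],-q*w[0]+c*w[1])]
ps=fit("side",[B(478,48),B(752,285),B(36,388),B(430,110),B(148,325),B(375,578)],[(-.1,-.07,z),(-.1,.07,z),(.1,-.07,z),(-.066,-.06,z),(.06,-.06,z),(.06,.06,z)])
pt=fit("top",[A(235,30),A(605,297),A(400,565),A(25,280),A(290,95),A(520,268),A(345,497),A(118,315)],[(.1,-.07,z),(-.1,-.07,z),(-.1,.07,z),(.1,.07,z),(.06,-.06,z),(-.066,-.06,z),(-.066,.06,z),(.06,.06,z)])
for nm,uv,zz in(("bar",B(390,228),.0625),("bar",B(487,345),.0625),("block top",B(470,205),.046),("block top",B(550,275),.046),("wall top -y",B(262,385),.0315),("wall top +y",B(350,465),.0315)):print(nm,inh(ps,"side",uv,zz))
for nm,uv,zz in(("term",A(262,248),.028),("wall top outer -y",A(270,198),.0315),("wall outer +y",A(205,292),.0315),("block bk",A(455,310),.046),("block bk",A(388,395),.046)):print(nm,inh(pt,"top",uv,zz))
E
```

```text
time: 5.5
tool_pos: [0.4883, -0.1322, 0.1547]
tcp_rot: [-179.9, 0.0, 65.0]
ft_force: [0.0, 0.3, -1.8]
opening: 0.0318
grip_force: 50.0
side [0.56600047 0.13645186] 64.98961319887557 [-0.1, -0.7, 2.1, 0.2, -2.3, -1.5, -0.6, 0.4, -1.0, 0.1, 1.7, 0.7]
top [0.56535439 0.13382445] 64.8550915746169 [0.6, -1.1, 0.7, -1.2, -1.0, 1.0, -1.1, 0.6, 1.0, -0.1, 1.7, -0.9, 0.0, 0.5, -1.9, 0.9]
bar [np.float64(-16.9), np.float64(-23.5)]
bar [np.float64(-10.5), np.float64(30.4)]
block top [np.float64(-50.0), np.float64(-20.2)]
block top [np.float64(-50.7), np.float64(18.6)]
wall top -y [np.float64(41.1), np.float64(-22.8)]
wall top +y [np.float64(38.5), np.float64(18.6)]
term [np.float64(34.5), np.float64(-0.6)]
wall top outer -y [np.float64(44.6), np.float64(-19.4)]
wall outer +y [np.float64(40.4), np.float64(28.1)]
block bk [np.float64(-53.7), np.float64(-26.6)]
block bk [np.float64(-53.6), np.float64(17.0)]
```

```bash
cat >>h.py <<'E'
H=[.5655,.135,np.radians(64.95)];SH=.0045;A_=.039;D=.0113
def tgt(fx,fz,th):
    "flat-face centre in cradle coords (mm), tilt deg -> TCP world, R"
    t=np.radians(th);ux=np.array([np.cos(t),np.sin(t)]);uz=np.array([np.sin(t),-np.cos(t)])
    q=np.array([fx,fz])/1e3+A_*ux+D*uz
    P=pose(H,[q[0]+SH,0,q[1]])[0]
    Rm=R.from_euler("xyz",[180,0,64.95],degrees=True)*R.from_euler("y",th,degrees=True)
    return P,Rm
def delta(s,fx,fz,th):
    P,Rm=tgt(fx,fz,th);Rc=R.from_euler("xyz",s["tcp_rot"],degrees=True)
    return (Rc.inv().apply(P-s["tool_pos"])*1e3).round(1),np.degrees((Rc.inv()*Rm).as_rotvec()).round(2)
def where(s):
    "face centre in cradle coords x,y,z mm"
    Rc=R.from_euler("xyz",s["tcp_rot"],degrees=True);w=s["tool_pos"]+Rc.apply([-A_,0,-D])
    c,q=np.cos(H[2]),np.sin(H[2]);d=w[:2]-H[:2]
    f=s["ft_force"]
    return "face x %.1f y %.1f z %.1f"%(1e3*(c*d[0]+q*d[1]-SH),1e3*(-q*d[0]+c*d[1]),1e3*w[2]),"F head x %.1f y %.1f z %.1f"%(c*f[0]+q*f[1],-q*f[0]+c*f[1],f[2]),s["tcp_rot"].round(1)
E
python3 - <<'E'
from h import *
from cell import r
s=r.state();print(where(s))
c,q=np.cos(np.radians(23)),np.sin(np.radians(23))
print(delta(s,-22+60*c,33+60*q,23),delta(s,-22+60*c,33+60*q+60,23), tgt(-22+60*c,33+60*q,23)[0])
E
```

```text
('face x -318.2 y -43.3 z 166.1', 'F head x 0.3 y 0.1 z -1.8', array([-179.9,    0. ,   65. ]))
(array([352.9, -42.6,  93.4]), array([-0.14, 23.03,  0.05])) (array([352.9, -42.7,  33.4]), array([-0.14, 23.03,  0.05])) [0.59854506 0.2057042  0.06128068]
```

```bash
python3 -m pendant '[[25,39.2,-4.7,0,0,0,0],[25,39.2,-4.7,0,0,0,0],[25,39.2,-4.7,0,0,0,0],[25,39.2,-4.7,0,0,0,0],[25,39.2,-4.7,0,0,0,0],[25,39.2,-4.7,0,0,0,0],[25,39.2,-4.7,0,0,0,0],[25,39.2,-4.7,0,0,0,0],[25,39.2,-5,0,0,0,0],[25,0,0,0,0,7.7,0],[25,0,0,0,0,7.7,0],[25,0,0,0,0,7.6,0]]'
python3 -m pendant '[[25,-8,0,18.4,0,0,0],[25,-8,0,18.4,0,0,0],[25,-7.4,0,18.4,0,0,0],[25,0,0,0,0,0,0],[25,0,0,0,0,0,0]]'
python3 - <<'E'
from h import *
from cell import r
import cv2
s=r.state();print(where(s));c,q=np.cos(np.radians(23)),np.sin(np.radians(23))
print(delta(s,-22+60*c,33+60*q,23))
i=r.capture("side")["img"][240:360,225:385]
cv2.imwrite("pics/e.png",cv2.convertScaleAbs(cv2.resize(i,None,fx=5,fy=5,interpolation=cv2.INTER_CUBIC),alpha=1.5))
nub=s["tool_pos"]+R.from_euler("xyz",s["tcp_rot"],degrees=True).apply([.021,0,-.0113])
u=proj("side",nub)[0];print("nub pred crop",(u-[225,240])*5)
E
```

```text
time: 6.7
tool_pos: [0.5995, 0.206, 0.1552]
tcp_rot: [179.9, -23.2, 65.3]
ft_force: [-0.6, -1.3, -1.9]
opening: 0.0319
grip_force: 50.0
time: 7.2
tool_pos: [0.5993, 0.2053, 0.0951]
tcp_rot: [-180.0, -23.0, 65.1]
ft_force: [0.8, -0.2, -1.3]
opening: 0.0319
grip_force: 50.0
('face x 33.2 y -1.0 z 90.3', 'F head x 0.1 y -0.9 z -1.3', array([-180. ,  -23. ,   65.1]))
(array([-13.2,  -0.8,  31.2]), array([-0.09,  0.05,  0.13]))
nub pred crop [151.16151883 469.56476267]
```

View pics/e.png

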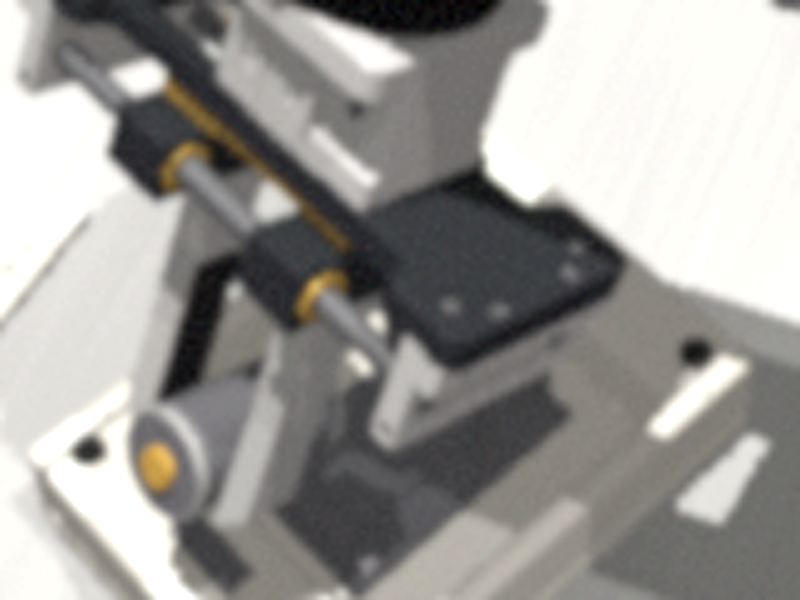

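The crop shows the held cell with its nub at (158,466), against a predicted (151,470). That is within about 2 mm, so I'll go on to the approach line.

```bash
python3 -m pendant '[[25,-6.6,-0.4,15.6,0,0,0],[25,-6.6,-0.4,15.6,0,0,0],[25,0,0,0,0,0,0],[25,-15,0,0,0,0,0],[25,-10,0,0,0,0,0],[25,-10,0,0,0,0,0],[25,0,0,0,0,0,0],[25,0,0,0,0,0,0]]'
python3 -c "
from h import *
from cell import r
s=r.state();print(where(s),delta(s,-22,33,23))"
```

```text
time: 8.05
tool_pos: [0.5856, 0.1764, 0.0481]
tcp_rot: [180.0, -23.0, 65.0]
ft_force: [0.7, 0.1, -1.0]
opening: 0.0318
grip_force: 50.0
('face x 1.2 y -0.7 z 43.3', 'F head x 0.4 y -0.5 z -1.0', array([180., -23.,  65.])) (array([-25.4,  -0.7,   0.4]), array([ 0.  , -0.02,  0.02]))
```

```bash
W='from h import *
from cell import r
print(where(r.state()))'
python3 -m pendant '[[25,-5,-0.4,0.2,0,0,0],[25,-5,-0.3,0.2,0,0,0],[25,0,0,0,0,0,0]]' >/dev/null; python3 -c "$W"
python3 -m pendant '[[25,-2,0,0,0,0,0],[25,-2,0,0,0,0,0],[25,0,0,0,0,0,0]]'>/dev/null; python3 -c "$W"
```

```text
('face x -8.2 y 0.6 z 38.4', 'F head x 0.2 y 0.6 z -1.6', array([-180.,  -23.,   65.]))
('face x -11.6 y 0.3 z 37.2', 'F head x -0.8 y 0.6 z -2.6', array([-180.,  -23.,   65.]))
```

```bash
W='from h import *
from cell import r
print(where(r.state()))'
python3 -m pendant '[[25,-1,0,0,0,0,0],[25,-1,0,0,0,0,0],[25,0,0,0,0,0,0]]' >/dev/null; python3 -c "$W"
python3 -m pendant '[[25,0,0,0,0,0,0],[25,0,0,0,0,0,0],[25,0,0,0,0,0,0]]'>/dev/null; python3 -c "$W"
```

```text
('face x -13.4 y 0.2 z 36.4', 'F head x 0.2 y -0.3 z 0.0', array([-180.,  -23.,   65.]))
('face x -13.2 y 0.2 z 36.5', 'F head x -0.1 y 0.1 z -2.5', array([180., -23.,  65.]))
```

```bash
cat >w.py <<'E'
from h import *
from cell import r
print(where(r.state()))
E
for i in 1 2; do
python3 -m pendant '[[25,-1,0,0,0,0,0],[25,-1,0,0,0,0,0],[25,0,0,0,0,0,0]]' >/dev/null; python3 w.py
python3 -m pendant '[[25,0,0,0,0,0,0]]' >/dev/null; python3 w.py; done
```

```text
('face x -15.2 y 0.3 z 35.6', 'F head x 0.8 y 0.3 z -0.7', array([-180.,  -23.,   65.]))
('face x -15.2 y 0.3 z 35.6', 'F head x 0.4 y -0.8 z -1.6', array([-180.,  -23.,   65.]))
('face x -17.1 y 0.3 z 34.8', 'F head x -0.4 y 0.2 z -1.6', array([-180.,  -23.,   65.]))
('face x -17.0 y 0.2 z 34.9', 'F head x -0.8 y 0.4 z -1.8', array([-180.,  -23.,   65.]))
```

```bash
for i in 1 2; do
python3 -m pendant '[[25,-1,0,0,0,0,0],[25,0,0,0,0,0,0]]' >/dev/null; python3 w.py
python3 -m pendant '[[25,0,0,0,0,0,0]]' >/dev/null; python3 w.py; done
```

```text
('face x -17.9 y 0.2 z 34.5', 'F head x 1.0 y -0.4 z -1.7', array([-180.,  -23.,   65.]))
('face x -17.9 y 0.2 z 34.5', 'F head x 0.1 y 1.0 z -0.8', array([-180.,  -23.,   65.]))
('face x -18.9 y 0.2 z 34.1', 'F head x 0.4 y -0.0 z -1.7', array([-180.,  -23.,   65.]))
('face x -18.8 y 0.2 z 34.1', 'F head x -0.7 y -0.2 z -2.1', array([-180.,  -23.,   65.]))
```

```bash
for i in 1 2; do
python3 -m pendant '[[25,-1.4,0,0,0,0,0],[25,0,0,0,0,0,0]]' >/dev/null; python3 w.py
python3 -m pendant '[[25,0,0,0,0,0,0]]' >/dev/null; python3 w.py; done
for i in 1 2; do
python3 -m pendant '[[25,-0.92,0,-0.39,0,0,0],[25,0,0,0,0,0,0]]' >/dev/null; python3 w.py
python3 -m pendant '[[25,0,0,0,0,0,0]]' >/dev/null; python3 w.py; done
```

```text
('face x -20.2 y 0.2 z 33.5', 'F head x -0.1 y 0.2 z -2.1', array([-180.,  -23.,   65.]))
('face x -20.1 y 0.2 z 33.6', 'F head x 0.5 y -0.0 z -1.1', array([-180.,  -23.,   65.]))
('face x -21.2 y 0.2 z 33.2', 'F head x 0.4 y 0.8 z -0.8', array([-180.,  -23.,   65.]))
('face x -21.2 y 0.1 z 33.2', 'F head x 0.5 y -0.2 z -0.9', array([180., -23.,  65.]))
('face x -22.2 y 0.1 z 33.2', 'F head x 2.2 y 0.1 z -0.5', array([180., -23.,  65.]))
('face x -22.2 y 0.1 z 33.2', 'F head x 2.0 y 0.2 z -0.7', array([180., -23.,  65.]))
('face x -23.2 y 0.1 z 33.2', 'F head x 1.9 y 0.6 z -0.1', array([180., -23.,  65.]))
('face x -23.2 y 0.1 z 33.2', 'F head x 3.7 y 0.8 z 0.1', array([180., -23.,  65.]))
```

```bash
for i in 1 2 3 4; do
python3 -m pendant '[[25,-0.92,0,-0.39,0,0,0],[25,0,0,0,0,0,0]]' >/dev/null; python3 w.py
python3 -m pendant '[[25,0,0,0,0,0,0]]' >/dev/null; python3 w.py; done
```

```text
('face x -24.2 y 0.1 z 33.2', 'F head x 4.6 y 1.4 z 1.2', array([180., -23.,  65.]))
('face x -24.2 y 0.2 z 33.2', 'F head x 3.2 y 0.5 z 0.8', array([180., -23.,  65.]))
('face x -25.2 y 0.1 z 33.2', 'F head x 5.3 y 1.2 z 0.1', array([180., -23.,  65.]))
('face x -25.2 y 0.1 z 33.2', 'F head x 5.2 y 0.6 z 1.0', array([180., -23.,  65.]))
('face x -26.0 y 0.1 z 33.3', 'F head x 6.2 y 0.4 z 0.1', array([180. , -23.1,  65. ]))
('face x -26.0 y 0.1 z 33.3', 'F head x 6.2 y 1.3 z 0.2', array([180. , -23.1,  65. ]))
('face x -26.8 y 0.2 z 33.4', 'F head x 6.4 y 0.5 z 0.5', array([-180. ,  -23.1,   65. ]))
('face x -26.8 y 0.2 z 33.4', 'F head x 6.5 y 1.4 z 1.0', array([180. , -23.1,  65. ]))
```

```bash
for i in 1 2; do
python3 -m pendant '[[25,-0.92,0,-0.39,0,0,0],[25,0,0,0,0,0,0]]' >/dev/null; python3 w.py
python3 -m pendant '[[25,0,0,0,0,0,0]]' >/dev/null; python3 w.py; done
python3 - <<'E'
from h import *
T=np.arange(23,-.1,-2.3);fx=lambda t:-31.3+5*np.tan(np.radians(t))
for a,b in zip(T,T[1:]):
    P,Rm=tgt(fx(a),33.2,a);Q,_=tgt(fx(b),33.2,b);print(round(b,1),(Rm.inv().apply(Q-P)*1e3).round(2))
E
```

```text
('face x -27.6 y 0.1 z 33.4', 'F head x 8.4 y 0.7 z 0.2', array([-180. ,  -23.1,   65. ]))
('face x -27.6 y 0.1 z 33.5', 'F head x 8.2 y 0.9 z 0.2', array([180. , -23.1,  65. ]))
('face x -28.4 y 0.2 z 33.5', 'F head x 8.9 y -0.1 z 0.5', array([-180. ,  -23.1,   65. ]))
('face x -28.4 y 0.1 z 33.5', 'F head x 8.7 y 0.1 z 0.3', array([-180. ,  -23.1,   65. ]))
20.7 [-0.7   0.    1.46]
18.4 [-0.7  -0.    1.48]
16.1 [-0.69  0.    1.49]
13.8 [-0.69 -0.    1.5 ]
11.5 [-0.69  0.    1.51]
9.2 [-0.69  0.    1.51]
6.9 [-0.69 -0.    1.52]
4.6 [-0.69  0.    1.53]
2.3 [-0.69  0.    1.54]
-0.0 [-0.69  0.    1.55]
```

```bash
python3 -m pendant '[[25,-0.7,0,-0.3,0,0,0],[25,-0.7,0,1.46,0,-2.3,0],[25,-0.7,0,1.48,0,-2.3,0],[25,0,0,0,0,0,0]]' >/dev/null; python3 w.py
python3 -m pendant '[[25,0,0,0,0,0,0]]' >/dev/null; python3 w.py
python3 -m pendant '[[25,-0.69,0,1.49,0,-2.3,0],[25,0,0,0,0,0,0]]' >/dev/null; python3 w.py
python3 -m pendant '[[25,0,0,0,0,0,0]]' >/dev/null; python3 w.py
```

```text
('face x -28.9 y 0.1 z 33.6', 'F head x 8.7 y 0.4 z -0.6', array([180. , -18.5,  65. ]))
('face x -29.2 y 0.1 z 33.5', 'F head x 9.9 y 0.4 z -0.6', array([180. , -18.5,  65. ]))
('face x -29.2 y 0.1 z 33.5', 'F head x 9.7 y 1.1 z -2.0', array([180. , -16.2,  65. ]))
('face x -29.4 y 0.1 z 33.4', 'F head x 9.6 y -0.0 z -0.3', array([180. , -16.2,  65. ]))
```

```bash
for n in 1 2; do python3 -m pendant '[[25,-0.69,0,1.5,0,-2.3,0],[25,0,0,0,0,0,0]]' >/dev/null; python3 w.py
python3 -m pendant '[[25,0,0,0,0,0,0]]' >/dev/null; python3 w.py; done
```

```text
('face x -29.3 y 0.1 z 33.4', 'F head x 9.9 y 0.5 z -1.1', array([180. , -13.9,  65. ]))
('face x -29.5 y 0.1 z 33.4', 'F head x 8.8 y 0.4 z -0.8', array([180., -14.,  65.]))
('face x -29.5 y 0.1 z 33.4', 'F head x 9.4 y 0.9 z -1.5', array([179.9, -11.6,  65. ]))
('face x -29.7 y 0.1 z 33.3', 'F head x 9.7 y 0.4 z -0.8', array([179.9, -11.7,  65. ]))
```

```bash
for n in 1 2 3; do python3 -m pendant '[[25,-0.69,0,1.52,0,-2.3,0],[25,0,0,0,0,0,0]]' >/dev/null; python3 w.py
python3 -m pendant '[[25,0,0,0,0,0,0]]' >/dev/null; python3 w.py; done
```

```text
('face x -29.6 y 0.1 z 33.3', 'F head x 10.0 y -0.2 z -0.8', array([179.9,  -9.3,  65. ]))
('face x -29.8 y 0.1 z 33.2', 'F head x 9.9 y 0.7 z -0.9', array([179.9,  -9.4,  65. ]))
('face x -29.8 y 0.1 z 33.2', 'F head x 9.6 y 0.7 z -0.7', array([179.9,  -7.1,  65. ]))
('face x -29.9 y 0.1 z 33.2', 'F head x 10.5 y 1.3 z -1.1', array([179.9,  -7.1,  65. ]))
('face x -29.9 y 0.1 z 33.2', 'F head x 10.1 y 1.0 z -1.4', array([179.9,  -4.8,  65. ]))
('face x -30.0 y 0.1 z 33.2', 'F head x 9.3 y 2.0 z -1.8', array([179.9,  -4.8,  65. ]))
```

```bash
for n in 1 2; do python3 -m pendant '[[25,-0.6,0,1.54,0,-2.3,0],[25,0,0,0,0,0,0]]' >/dev/null; python3 w.py
python3 -m pendant '[[25,0,0,0,0,0,0]]' >/dev/null; python3 w.py; done
```

```text
('face x -29.9 y -0.2 z 33.3', 'F head x 8.5 y 0.6 z -0.8', array([179.9,  -2.5,  65. ]))
('face x -29.9 y -0.2 z 33.4', 'F head x 9.5 y 1.4 z -0.5', array([179.9,  -2.5,  65. ]))
('face x -29.8 y -0.5 z 33.6', 'F head x 8.8 y 1.4 z 1.2', array([179.8,  -0.2,  65. ]))
('face x -29.9 y -0.5 z 33.6', 'F head x 9.4 y 1.1 z 0.4', array([179.8,  -0.3,  65. ]))
```

```bash
python3 - <<'E'
from h import *
from cell import r
import cv2
o=[]
for n,(x,y) in(("side",(235,260)),("top",(160,160))):
    o.append(cv2.convertScaleAbs(cv2.resize(r.capture(n)["img"][y:y+100,x:x+100],None,fx=4,fy=4,interpolation=cv2.INTER_CUBIC),alpha=2))
cv2.imwrite("pics/f.png",np.hstack(o))
E
```

```text
(no output)
```

View pics/f.png

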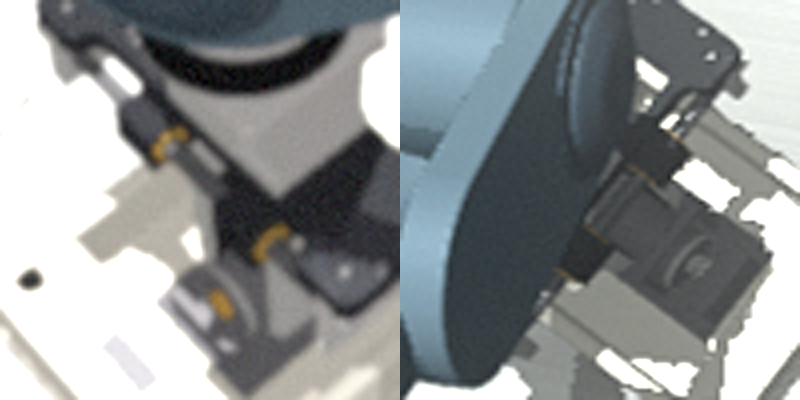

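The side crop shows only the upper half of the nub at (222,303), behind the grey wall top. To check that the wall is catching it, I'll back off slowly along +x.

```bash
for n in 1 2 3 4 5 6; do python3 -m pendant '[[25,0.6,0,0,0,0,0],[25,0,0,0,0,0,0]]' >/dev/null; python3 w.py; python3 -m pendant '[[25,0,0,0,0,0,0]]' >/dev/null; python3 w.py; done
```

```text
('face x -29.8 y -0.5 z 33.6', 'F head x 9.0 y 0.9 z 1.1', array([179.9,  -0.2,  65. ]))
('face x -29.8 y -0.5 z 33.6', 'F head x 9.1 y 1.8 z 0.3', array([179.9,  -0.2,  65. ]))
('face x -29.6 y -0.5 z 33.6', 'F head x 7.1 y 1.8 z 0.6', array([179.9,  -0.2,  65. ]))
('face x -29.6 y -0.5 z 33.5', 'F head x 7.0 y 0.5 z 0.9', array([179.9,  -0.2,  65. ]))
('face x -29.2 y -0.6 z 33.5', 'F head x 6.0 y 1.0 z 1.1', array([179.9,  -0.2,  65. ]))
('face x -29.2 y -0.5 z 33.6', 'F head x 6.0 y 0.4 z 0.2', array([179.9,  -0.2,  65. ]))
('face x -28.7 y -0.6 z 33.5', 'F head x 6.2 y 0.4 z 1.0', array([ 1.799e+02, -1.000e-01,  6.500e+01]))
('face x -28.7 y -0.6 z 33.5', 'F head x 5.5 y 0.0 z 0.2', array([ 1.799e+02, -1.000e-01,  6.500e+01]))
('face x -28.2 y -0.6 z 33.6', 'F head x 5.4 y 0.8 z 1.1', array([ 1.799e+02, -1.000e-01,  6.500e+01]))
('face x -28.2 y -0.6 z 33.6', 'F head x 5.6 y 0.3 z 1.1', array([ 1.799e+02, -1.000e-01,  6.500e+01]))
('face x -28.0 y -0.6 z 33.6', 'F head x 5.1 y 0.0 z 1.4', array([ 1.799e+02, -1.000e-01,  6.500e+01]))
('face x -28.0 y -0.6 z 33.5', 'F head x 6.7 y -0.5 z 1.8', array([ 1.799e+02, -1.000e-01,  6.500e+01]))
```

```bash
for n in 1 2 3 4; do python3 -m pendant '[[25,0.6,0,0,0,0,0],[25,0,0,0,0,0,0],[25,0,0,0,0,0,0]]' >/dev/null; python3 w.py; python3 -m pendant '[[25,0,0,0,0,0,0]]' >/dev/null; python3 w.py; done
```

```text
('face x -28.0 y -0.6 z 33.5', 'F head x 1.9 y -1.5 z 2.4', array([179.9,  -0. ,  65. ]))
('face x -27.9 y -0.6 z 33.5', 'F head x 2.1 y -2.8 z 3.8', array([179.9,  -0. ,  65. ]))
('face x -27.8 y -0.5 z 33.5', 'F head x -1.2 y -3.4 z 4.2', array([1.799e+02, 1.000e-01, 6.500e+01]))
('face x -27.8 y -0.6 z 33.5', 'F head x -1.0 y -2.7 z 4.2', array([1.799e+02, 1.000e-01, 6.500e+01]))
('face x -27.8 y -0.5 z 33.5', 'F head x -3.6 y -3.7 z 5.4', array([1.8e+02, 1.0e-01, 6.5e+01]))
('face x -27.8 y -0.6 z 33.6', 'F head x -3.4 y -3.2 z 6.2', array([1.799e+02, 1.000e-01, 6.500e+01]))
('face x -27.7 y -0.6 z 33.6', 'F head x -4.9 y -3.1 z 8.2', array([180. ,   0.2,  65. ]))
('face x -27.7 y -0.6 z 33.6', 'F head x -4.6 y -3.3 z 6.3', array([180. ,   0.2,  65. ]))
```

The wall stops it firmly, so the nub is captured. I'll relieve the push, release and retreat.

```bash
python3 -m pendant '[[25,-0.6,0,-0.3,0,0,0],[25,-0.6,0,-0.3,0,0,0],[25,-0.3,0,0,0,0,0],[25,0,0,0,0,0,0]]' 10; python3 w.py
python3 -m pendant '[[36,0,0,0,0,0,0],[40,0,0,0,0,0,0],[50,0,0,0,0,0,0],[55,0,0,0,0,0,0],[55,0,0,0,0,0,0]]' ; python3 w.py
python3 -m pendant '[[60,0,0,-5,0,0,0],[60,0,0,-15,0,0,0],[60,0,0,-30,0,0,0],[60,0,0,-40,0,0,0],[60,0,0,-40,0,0,0],[60,-40,0,-20,0,0,0],[60,-45,0,0,0,0,0],[60,-45,0,0,0,0,0],[60,-45,0,0,0,0,0],[60,-45,0,0,0,0,0],[60,0,0,0,0,0,0]]'
python3 - <<'E'
from h import *
from cell import r
import cv2
o=[]
for n,(x,y) in(("side",(225,255)),("top",(160,160))):
    i=r.capture(n)["img"]; cv2.imwrite(f"pics/{n}_end.png",i)
    o.append(cv2.convertScaleAbs(cv2.resize(i[y:y+120,x:x+130],(400,370),interpolation=cv2.INTER_CUBIC),alpha=1.7))
cv2.imwrite("pics/g.png",np.hstack(o))
E
```

```text
time: 20.45
tool_pos: [0.5727, 0.1494, 0.0222]
tcp_rot: [179.9, -0.0, 65.0]
ft_force: [5.7, -0.7, 0.2]
opening: 0.0327
grip_force: 10.0
('face x -27.4 y -0.5 z 33.5', 'F head x 1.8 y -5.4 z 0.2', array([179.9,  -0. ,  65. ]))
time: 20.95
tool_pos: [0.5713, 0.1496, 0.0219]
tcp_rot: [-179.9, 0.0, 65.0]
ft_force: [0.2, -0.0, 0.6]
opening: 0.0547
grip_force: 0.0
('face x -27.8 y 0.9 z 33.2', 'F head x 0.1 y -0.2 z 0.6', array([-179.9,    0. ,   65. ]))
time: 22.05
tool_pos: [0.4779, -0.0535, 0.1738]
tcp_rot: [179.9, 0.0, 64.7]
ft_force: [-0.0, 0.5, -0.0]
opening: 0.0598
grip_force: 0.0
```

View pics/g.png

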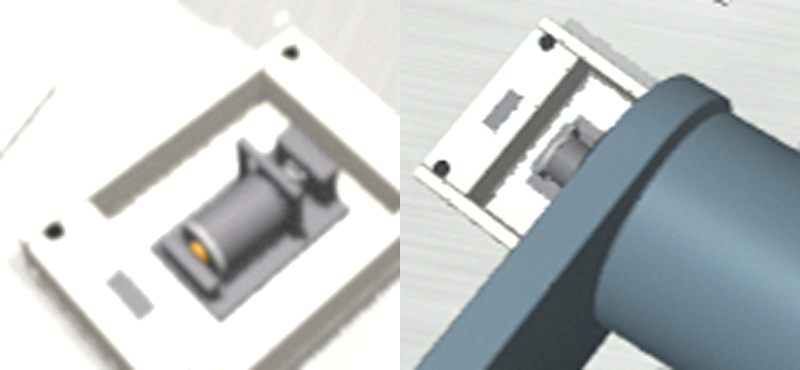

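The side crop shows the cell lying flat under the bar, with its nub at (200,250) behind the wall. The force check agreed with this, so I'm handing it in.

```bash
python3 -c "
from cell import r
print(r.sign_off())"
```

```text
the job is handed in; nothing more can be done
None
```

The cell is loaded: it lies flat under the bar, held between spring and terminal wall. By wrist force the spring peaked at about 8.5 mm, under the 10.5 mm crush limit. The bottles and cover were not touched, and the job was handed in at about 22 s; sign-off returned no verdict.

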